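# Tighten a trolley wheel nut to the click

### The job

The click wrench is already on the nut of the trolley wheel held in the bench jaws. Swing its red handle clockwise, seen from above, until the nut is tight and the wrench's hinge clearly breaks over; then stop pushing, because if you pull on past the click the wheel slips in its jaws, and that is over-tightened. Swing the handle back over its green rest, let go of it, and leave the other things on the bench where they are.

Things in the scene. Friction and masses are not known exactly. Their poses are not given: they have to be found in the camera images.
- fixture: 300 mm plywood board on the bench, with two blue jaws holding the wheel; origin under the nut axis. Where the nut gets tight differs each time and cannot be seen: 0.45 to 1.15 rad clockwise (from above) of the green rest. Turning back, the ratchet freewheels (0.3 N at the grip) for at least 1.5 rad and does not loosen the nut
- wrench_head (a point): centre of the wrench's round steel ratchet head (46 mm diameter), on the vertical axis of nut and wheel, 126 mm above the bench. Its x axis is level, from the nut axis towards the handle. The wrench cannot come off the nut. Clockwise from above: 0.05 to 0.2 rad of slack, then the nut runs 0.2 to 0.45 rad (about 2 N at the grip while it moves), then it is tight and the push climbs sharply
- handle_grip (a point): point on the axis of the wrench's red round grip (28 mm diameter, level, spans 150 to 310 mm from the nut axis), 200 mm from the nut axis, 126 mm above the bench. Its x axis points outwards along the handle. The free-standing handle can be taken from above with fingers on both sides
- hinge_pin (a point): vertical hinge pin between head and handle, 45 mm from the nut axis, 126 mm up. The handle stays in line with the head until the tightening push at handle_grip reaches about 11 N, then breaks over (clicks): it folds clockwise by up to 0.11 rad (6 degrees) at a nearly steady push, then meets a hard stop. It straightens itself when the push is let up
- handle_tail (a point): point on the axis of the red grip 270 mm from the nut axis (outer part, over the rest when parked), 126 mm above the bench; x axis outwards along the handle
- rest_pad (a point): point 18 mm above the middle of the green rest pad, so 126 mm above the bench and 270 mm from the nut axis. The pad (80 mm across the handle's direction, 30 mm along it, top 108 mm above the bench) stands on a steel post at the anticlockwise end of the swing; the handle passes over it with a 4 mm gap
- wheel_mark (a point): yellow mark on the upper face of the black-tyred trolley wheel (200 mm diameter, lying flat, top 64 mm above the bench), 88 mm from the nut axis. The jaws hold the wheel still until the tightening push at handle_grip passes about 19 N; then the wheel slips clockwise, which is over-tightening
- can_mid (a point): bystander: small metal can, 52 mm diameter, 120 mm tall, standing on the bench beside the wheel fixture; this point is its centre, 60 mm above the bench
- tape_mid (a point): bystander: orange roll of tape lying flat, 100 mm diameter, 48 mm high, standing on the bench beside the wheel fixture; this point is its centre, 24 mm above the bench
- bin_mid (a point): bystander: open blue parts bin, 100 x 85 x 55 mm, standing on the bench beside the wheel fixture; this point is its centre, 27.5 mm above the bench

How it is judged (in metres and radians):
On the way:
1. the nut is tight and the wrench's hinge has broken over (handle folded clearly against the head) (angle between the x axis of wrench_head and the x axis of handle_grip, either way round above 0.055 rad), for 0.1 s.
At the end, for the whole second after the job is handed in: After the click the handle is over the green rest (its point 270 mm out within 30 mm of the pad's middle from above), straight again (within 0.035 rad), the wheel mark within 3 mm of its start, and the can, tape and bin within 20 mm of theirs (horizontal distance between handle_tail and rest_pad below 0.03 m and angle between the x axis of wrench_head and the x axis of handle_grip, either way round below 0.035 rad and distance of wheel_mark from where it was at the start of the episode below 0.003 m and distance of each of can_mid, tape_mid, bin_mid from where it was at the start of the episode below 0.02 m); the robot touches nothing.
It fails at once if the wheel slips in its jaws by more than 3 mm at its mark (nut over-tightened) (distance of wheel_mark from where it was at the start of the episode above 0.003 m).
It fails at once if the can is pushed more than 20 mm from its place (distance of can_mid from where it was at the start of the episode above 0.02 m).
It fails at once if the tape is pushed more than 20 mm from its place (distance of tape_mid from where it was at the start of the episode above 0.02 m).
It fails at once if the bin is pushed more than 20 mm from its place (distance of bin_mid from where it was at the start of the episode above 0.02 m).
It also fails if it takes over 51 s, if anything falls off the work surface, if the arm or the gripper's body presses on something with over 40 N, if the wrist force passes 120 N, or if a joint passes its speed limit or range.

### The arm

A 6-joint arm with a two-finger parallel gripper is mounted at the origin on the work surface. World frame = base frame: x ahead of the robot, y to its left, z up, the work surface at z = 0. Lengths are in mm, angles in rad, forces in N, time in s.
With the tool pointing down it reaches from about 300 to 775 mm from the base axis. Payload 14.6 kg.
Tool frame: the origin (TCP) lies midway between the tips of the shut fingers; the grasp point (between the pads) lies grasp_offset behind it (grasp_offset is the distance from the TCP to the grasp point, in mm); z points along the fingers, y is the direction in which the jaws open and shut (so a half turn about z gives the same grasp; the last joint's range is limited). The gripper opens to 94 mm and grips with 3 to 60 N. Pads are 16 mm wide; open, the fingers measure 119 mm over their backs; the gripper's body (75 mm by 177 mm) begins 78 mm behind the grasp point.
Start: joints at [-1.361, 0.3, 1.521, -0, 1.321, -0.067], TCP at [150.297, -529.056, 205.446] pointing down, gripper open.
Joint ranges: [-3.03, 3.03], [-0.79, 2.21], [0.23, 2.52], [-1.04, 4.18], [0, 3.07], [-2.55, 2.55]. Speed limits (rad/s): [2.22, 2.22, 2.57, 3.14, 3.14, 3.14].

### API

Orientations are given as a unit quaternion [x, y, z, w].
In Python, from rig import goto, movel, move_joints, release, gripper_close, dwell, inverse_kinematics, state, grab_frame, camera_info, MotionError, job_done, grasp_offset gives the robot as it stands. Calls block until the motion is done:
- goto(position, orientation): joint-space move of the TCP to a pose.
- movel(position, max_speed=150, rotation=None, force_limit=None): straight line of the TCP; rotation=None keeps the orientation; max_speed is the mean speed in mm/s. With force_limit (N) it stops when the force on the tool has changed by that much, and returns True; else False.
- move_joints(angles): joint-space move.
- release() and gripper_close(effort=None): open the fingers fully, or close them until they stop; effort is the grip in N (None keeps the last).
- dwell(seconds).
- inverse_kinematics(position, orientation): joint angles nearest the present ones, or None.
- state(): the state.
- grab_frame(name): name is "side" or "top" or "wrist"; returns (picture, depth): 420x560x3 uint8, red, green, blue; 420x560 float32, mm along the optical axis (not along the pixel's ray), 0 where there is no reading.
- camera_info(name): a dict with "camera_matrix" (3x3 intrinsics, pixels), "extrinsics" (4x4, takes a point from world to camera coordinates); the wrist camera has in their place "T_tool_cam" (4x4, takes a point from camera to tool coordinates, whose origin is the TCP and whose axes are the flange's). Camera axes: x right, y down, z forward; pixel columns grow to the right and rows downward; lengths in mm; the calibration is good to about 2 mm. A picture is of the moment at which its call begins: read the wrist's pose just before it. camera_info takes no time and is no camera call.
A pose or a line that the arm cannot do raises MotionError and nothing moves.
- job_done(): hands the job in, once; it reports no verdict.
The state is a dict: "t": time; "qpos": joint angles; "dq": joint speeds; "joint_efforts": joint torques, N m; "tcp_pos": TCP position; "tool_rot": TCP orientation; "force": force on the tool from outside, world axes, zero at the start; "moment": the same for the moment, N m; "opening": opening from 0.0 (shut) to 1.0 (fully open).
Only numpy, scipy, OpenCV 4.12 (cv2) and the standard library are available. Lean on these libraries where they do the work, as an engineer would, in place of code of your own. Each camera call takes 0.05 s, during which the arm holds its last target. There are 200 camera calls.

## Working session

There is one attempt and no reset: what is moved stays moved. The work goes in short steps, each a Python script; the robot and the scene stay as the last script left them, time stands still between calls to the robot, and variables do not carry over. Pictures are saved under pics/ and viewed, about 8 in all and at most 12, crops included, and the job is handed in when it is done.

```bash
mkdir -p pics; ls
python3 - <<'E'
from rig import *
import cv2,numpy as np
for n in("top","side"):
    p,d=grab_frame(n); cv2.imwrite(f"pics/{n}0.png",p[:,:,::-1]); np.save(f"pics/{n}0.npy",d)
    print(n,camera_info(n))
print(grasp_offset,state())
E
```

```text
pics
top {'camera_matrix': array([[475.49549578,   0.        , 284.5398941 ],
       [  0.        , 475.49549578, 203.69235688],
       [  0.        ,   0.        ,   1.        ]]), 'extrinsics': array([[ 4.34215232e-03, -9.99887087e-01,  1.43860491e-02,
        -4.68929907e+01],
       [-9.84487430e-01, -6.79777282e-03, -1.75323389e-01,
         5.75818736e+02],
       [ 1.75401386e-01, -1.34016037e-02, -9.84405786e-01,
         1.03710951e+03],
       [ 0.00000000e+00,  0.00000000e+00,  0.00000000e+00,
         1.00000000e+00]])}
side {'camera_matrix': array([[382.64281456,   0.        , 284.19044619],
       [  0.        , 382.64281456, 213.44967576],
       [  0.        ,   0.        ,   1.        ]]), 'extrinsics': array([[-9.79004820e-01, -2.03134592e-01,  1.69086044e-02,
         5.50704768e+02],
       [-1.46415367e-01,  6.43079120e-01, -7.51672658e-01,
         1.80889070e+02],
       [ 1.41817148e-01, -7.38366835e-01, -6.59319584e-01,
         8.25720419e+02],
       [ 0.00000000e+00,  0.00000000e+00,  0.00000000e+00,
         1.00000000e+00]])}
18.8 {'t': 0.1, 'qpos': array([-1.36061748e+00,  3.00431289e-01,  1.52150322e+00, -1.04798567e-05,
        1.32069782e+00, -6.65740775e-02]), 'dq': array([-0.00123542, -0.00326556, -0.00215453,  0.00114045,  0.00052208,
        0.00019314]), 'joint_efforts': array([ 1.88361249e-03, -5.32642615e+01, -3.53279936e+01,  7.09860865e-02,
        2.34930374e-02, -5.85734460e-05]), 'tcp_pos': array([ 150.2387505 , -528.84407827,  204.9411032 ]), 'tool_rot': array([ 9.90440931e-01,  1.37936548e-01, -4.23565006e-05, -5.18131688e-04]), 'force': array([-0.45576881,  0.03033396, -0.48170452]), 'moment': array([ 0.00044607,  0.00426343, -0.02229535]), 'opening': 0.9964819162616454}
```

View pics/top0.png

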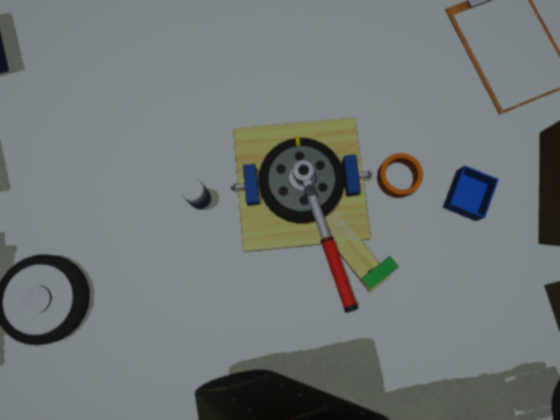

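View pics/side0.png

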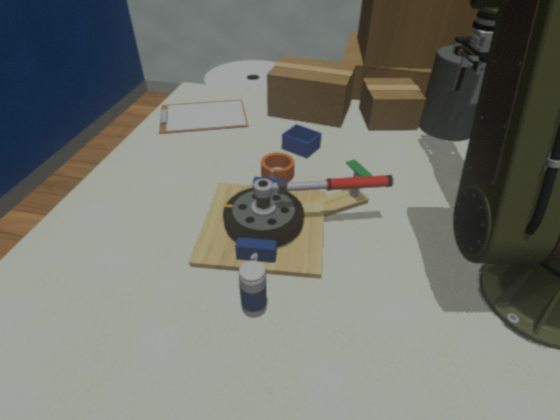

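```bash
cat > h.py <<'E'
import numpy as np
from rig import *
def px2w(n,u,v,z):
    c=camera_info(n);K=c["camera_matrix"];E=c["extrinsics"];R=E[:3,:3];t=E[:3,3]
    o=-R.T@t; r=R.T@np.linalg.solve(K,[u,v,1.]); return o+r*(z-o[2])/r[2]
def w2px(n,p):
    c=camera_info(n);q=c["extrinsics"][:3,:3]@p+c["extrinsics"][:3,3];q=c["camera_matrix"]@q;return q[:2]/q[2]
E
python3 - <<'E'
from h import *
import cv2
d=np.load("pics/top0.npy");p=cv2.imread("pics/top0.png")[:,:,::-1].astype(int)
c=camera_info("top");K=c["camera_matrix"];E=c["extrinsics"]
v,u=np.nonzero(d>0);D=d[v,u]
C=np.stack([(u-K[0,2])/K[0,0]*D,(v-K[1,2])/K[1,1]*D,D],1);W=(C-E[:3,3])@E[:3,:3]
P=p[v,u];r,g,b=P.T
roi=(u>230)&(u<430)&(v>100)&(v<330)
red=roi&(r>2.2*g)&(r>2.2*b)&(r>90)&(W[:,2]>100)
gr=roi&(g>1.7*r)&(g>1.5*b)&(g>80)
for n,m in(("red",red),("green",gr)):
    X=W[m];print(n,m.sum(),X.mean(0),np.median(X,0),X.min(0),X.max(0),u[m].mean(),v[m].mean())
X=W[red];c0=X[:,:2].mean(0);_,_,V=np.linalg.svd(X[:,:2]-c0);print("axis",V[0],c0)
hd=roi&(W[:,2]>120)&(np.hypot(u-304,v-170)<18);print("head",W[hd].mean(0),W[hd].min(0),W[hd].max(0))
print("head px",px2w("top",304,170,140), "rest",px2w("top",380,273,108),"end",px2w("top",350,308,126))
for n,q,z in(("can",(192,190),120),("tape",(401,174),48),("bin",(472,190),55)):print(n,px2w("top",*q,z))
E
```

```text
red 786 [ 417.3053286  -153.81816798  137.8853175 ] [ 416.81660643 -153.54510947  138.12319389] [ 350.48320392 -185.15536306  128.02341128] [ 485.02707634 -123.00052158  145.71886484] 338.48091603053433 272.8791348600509
green 475 [ 419.45901757 -244.68908604  108.30659224] [ 420.16807025 -244.4785339   108.36024727] [ 386.80570944 -282.73384018  102.43963739] [ 452.05276859 -207.73764156  115.23867125] 379.46736842105264 272.41263157894736
axis [-0.94760057 -0.3194576 ] [ 417.3053286  -153.81816798]
head [628.34542167 -82.40534894 138.65508176] [ 596.39141203 -102.9689971   120.32331343] [656.06427456 -60.11427924 146.50598145]
head px [633.33828336 -83.53495032 140.        ] rest [ 418.19877132 -245.80413929  108.        ] end [ 346.16739295 -177.98495547  126.        ]
can [592.30135936 156.08469815 120.        ]
tape [ 648.78863545 -314.76563816   48.        ]
bin [ 610.45213151 -475.75809759   55.        ]
```

```bash
python3 -c "
import cv2
p=cv2.imread('pics/top0.png')[90:330,220:440];cv2.imwrite('pics/c0.png',cv2.resize(p,None,fx=2.5,fy=2.5,interpolation=2))"
```

```text
(no output)
```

View pics/c0.png

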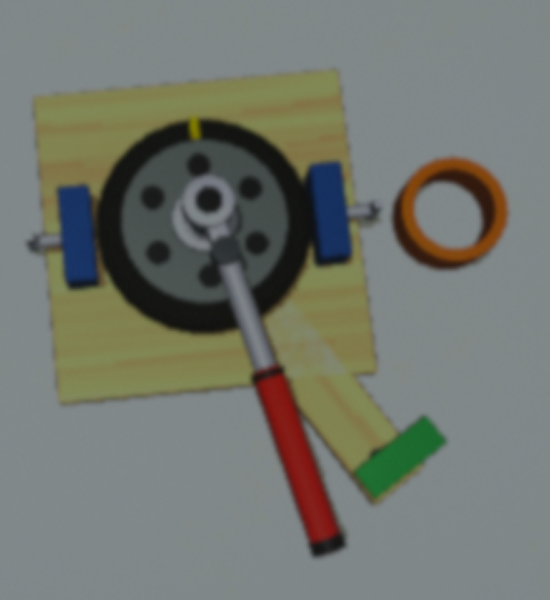

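Head at (632,-82) from the crop pixel (303.6,170). Rest at radius 267 (should be 270), which agrees. Handle is 0.33 rad clockwise of the rest. The can, tape and bin are clear of the swing. I'll straddle the grip with the fingers open and push with one of them.

```bash
cat >> h.py <<'E'
C=np.array([632.,-82.]); A_REST=float(np.arctan2(-82+244.7,632-419.5))
def pose(a,z=107.,off=0.,r=200.):  # tool centre off mm clockwise of handle at angle a
    h=np.array([-np.cos(a),-np.sin(a)]);
    return [*(C+r*h+off*np.array([-np.sin(a),np.cos(a)])),z],[np.cos(a/2),np.sin(a/2),0,0]
def tool():
    s=state();p=s["tcp_pos"][:2]-C;a=np.arctan2(-p[1],-p[0]);f=s["force"]
    return s["t"],a,np.hypot(*p),np.array([f[0],f[1]])@[-np.sin(a),np.cos(a)],s
E
python3 - <<'E'
from h import *
import cv2
a=.325
p,q=pose(a,230);goto(p,q)
p,q=pose(a);print(movel(p,120,force_limit=8))
dwell(.3);t,a_,r,f,s=tool();print(t,a_,r,f,s["force"],s["tcp_pos"],A_REST)
im,_=grab_frame("wrist");cv2.imwrite("pics/w1.png",im[:,:,::-1])
E
```

```text
False
3.3333 0.32541071249465936 199.9073313267892 -0.28890581574004903 [ 0.6783931  -0.07601418  0.18984213] [ 442.5839049  -145.90996819  107.25826926] 0.6534402479037345
```

View pics/w1.png

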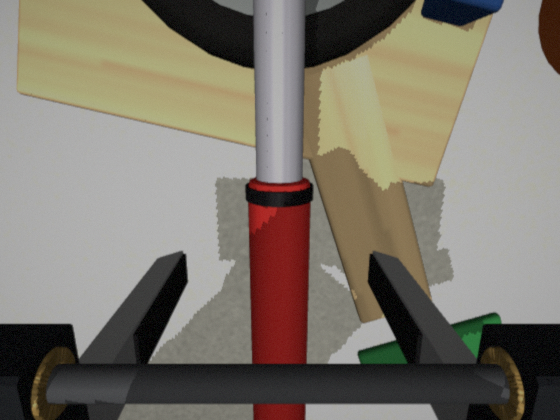

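The wrist view shows the red handle centred (column 279) between the finger tips (columns 187 and 370). Now I'll push clockwise.

Run:
```python
from h import *
_,a0,_,f0,_=tool()
a=a0; state_="coarse"; onset=None
for i in range(90):
    a-= .03 if state_=="coarse" else .0075
    p,q=pose(a); movel(p,60 if state_=="coarse" else 20,rotation=q); 
    if state_!="coarse": dwell(.05)
    t,am,r,f,s=tool();F=-(f-f0)
    print(f"{t:.2f} cmd {a:.4f} act {am:.4f} r {r:.1f} F {F:.2f}")
    if state_=="coarse" and F>4: state_="fine"
    if F>9 and onset is None: onset=am
    if F>14.5 or (onset and onset-am>.055) or a<-.75: break
    if t>30: break
```

```text
3.63 cmd 0.2952 act 0.2950 r 200.0 F -0.20
3.88 cmd 0.2652 act 0.2657 r 199.9 F 0.86
4.13 cmd 0.2352 act 0.2361 r 199.9 F -0.08
4.38 cmd 0.2052 act 0.2062 r 200.0 F 0.47
4.63 cmd 0.1752 act 0.1761 r 199.9 F 0.69
4.88 cmd 0.1452 act 0.1461 r 199.9 F 0.09
5.13 cmd 0.1152 act 0.1161 r 199.9 F 0.02
5.38 cmd 0.0852 act 0.0860 r 200.0 F 0.51
5.63 cmd 0.0552 act 0.0561 r 200.0 F 0.21
5.88 cmd 0.0252 act 0.0260 r 200.0 F -0.08
6.13 cmd -0.0048 act -0.0038 r 199.9 F 0.58
6.38 cmd -0.0348 act -0.0339 r 200.0 F 1.05
6.63 cmd -0.0648 act -0.0641 r 200.0 F 0.29
6.88 cmd -0.0948 act -0.0941 r 200.0 F 0.79
7.13 cmd -0.1248 act -0.1241 r 200.0 F 0.61
7.38 cmd -0.1548 act -0.1541 r 200.0 F 0.97
7.63 cmd -0.1848 act -0.1841 r 200.0 F 0.83
7.88 cmd -0.2148 act -0.2141 r 200.0 F 1.54
8.13 cmd -0.2448 act -0.2440 r 200.0 F 1.05
8.38 cmd -0.2748 act -0.2741 r 200.0 F 1.23
8.63 cmd -0.3048 act -0.3041 r 200.1 F 0.78
8.88 cmd -0.3348 act -0.3332 r 200.0 F 3.81
9.13 cmd -0.3648 act -0.3600 r 199.8 F 10.68
9.43 cmd -0.3723 act -0.3665 r 199.8 F 10.79
9.73 cmd -0.3798 act -0.3739 r 199.8 F 10.54
10.03 cmd -0.3873 act -0.3813 r 199.8 F 9.96
10.33 cmd -0.3948 act -0.3888 r 199.9 F 10.55
10.63 cmd -0.4023 act -0.3962 r 199.9 F 9.89
10.93 cmd -0.4098 act -0.4037 r 199.9 F 10.79
11.23 cmd -0.4173 act -0.4110 r 199.9 F 9.89
11.53 cmd -0.4248 act -0.4185 r 199.9 F 10.04
```

The push climbed to about 10.5 N at −0.36 and then stayed level for 0.06 rad of tool travel, so the hinge is folded by about 0.075–0.1 rad. I'll hold briefly, then back off to centre on the handle.

Run:
```python
from h import *
import cv2
dwell(.25)
im,_=grab_frame("top");cv2.imwrite("pics/t2.png",im[:,:,::-1])
print(tool()[:4])
for a in np.linspace(-.40,-.18,8):
    p,q=pose(a); movel(p,60,rotation=q)
print(tool()[:4])
im2,_=grab_frame("wrist");im3,_=grab_frame("top")
o=[cv2.resize(x,None,fx=.9,fy=.9) for x in (im2,)]
cr=lambda x:cv2.resize(x[120:330,200:400],(400,420),interpolation=2)
cv2.imwrite("pics/m2.png",np.hstack([cr(im),cr(im3)])[:,:,::-1]); cv2.imwrite("pics/w2.png",im2[:,:,::-1])
```

```text
(11.8333, np.float64(-0.41837775389515164), np.float64(199.88860634939942), np.float64(-10.803231646128959))
(13.8917, np.float64(-0.18089487203434532), np.float64(199.95326536899233), np.float64(-0.39439228474879884))
```

View pics/m2.png

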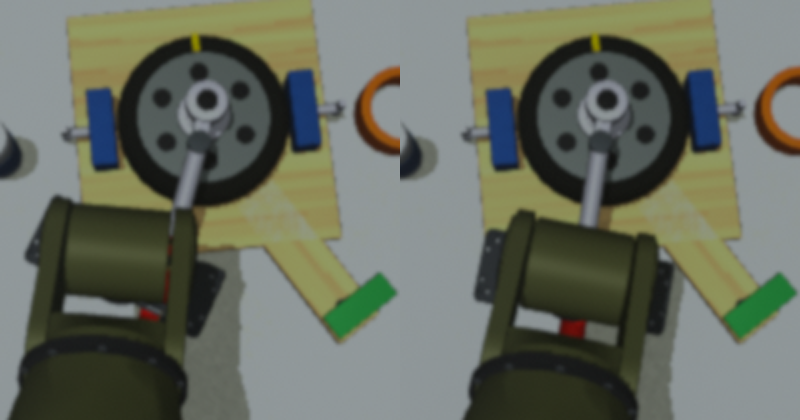

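View pics/w2.png

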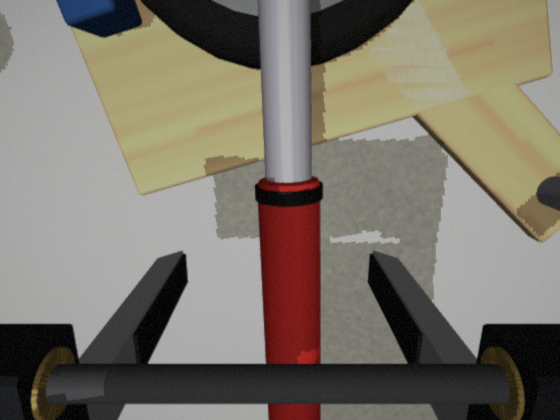

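Left panel: the handle is folded at the hinge, with the neck bent. Right panel: it's straight again and the yellow mark hasn't moved (196,43 in both). In the wrist view the handle sits about 4 mm to the anticlockwise side, so I'll shift past it before closing. That way closing can't tighten the nut further.

Run:
```python
from h import *
import cv2
p,q=pose(-.145); movel(p,60,rotation=q)
gripper_close(6); print(tool()[:4],state()["opening"])
for a in np.linspace(-.145,A_REST,14)[1:]:
    p,q=pose(a); movel(p,90,rotation=q)
    t,am,r,f,s=tool(); print(f"{t:.2f} {am:.3f} {r:.1f} {f:.2f}")
    if abs(f)>8: print("stop");break
im,_=grab_frame("wrist");cv2.imwrite("pics/w3.png",im[:,:,::-1]);print(state()["opening"])
```

```text
(15.2833, np.float64(-0.1449636021796475), np.float64(199.9782638687711), np.float64(0.4551014112781912)) 0.29215561184446504
15.57 -0.083 200.0 0.91
15.85 -0.023 200.0 0.85
16.13 0.037 200.0 0.31
16.42 0.099 200.0 -0.83
16.70 0.160 200.0 -0.30
16.98 0.221 200.0 -0.20
17.27 0.282 200.0 0.39
17.55 0.344 200.0 0.85
17.83 0.405 200.0 0.34
18.12 0.467 200.1 -0.43
18.40 0.528 200.0 -0.52
18.68 0.590 200.0 0.11
18.97 0.651 200.0 -0.25
0.29300234333543385
```

View pics/w3.png

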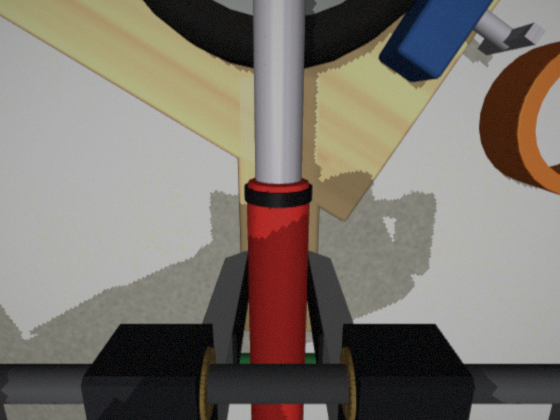

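The handle is gripped and parked over the wooden arm, with the green pad centred beneath it (columns 240–318 against the handle at 278). Next: release, rise, move clear and check.

Run:
```python
from h import *
import cv2
release(); dwell(.2)
p,_=pose(A_REST,260); print(movel(p,100,force_limit=8))
s=state(); q=s["qpos"].copy(); q[0]=-2.3; move_joints(q)
im,_=grab_frame("top");cv2.imwrite("pics/t4.png",cv2.resize(im[100:340,160:520],None,fx=2.2,fy=2.2,interpolation=2)[:,:,::-1]);print(state()["t"],state()["force"])
```

```text
False
24.925 [0.27722189 0.10217385 0.04173749]
```

View pics/t4.png

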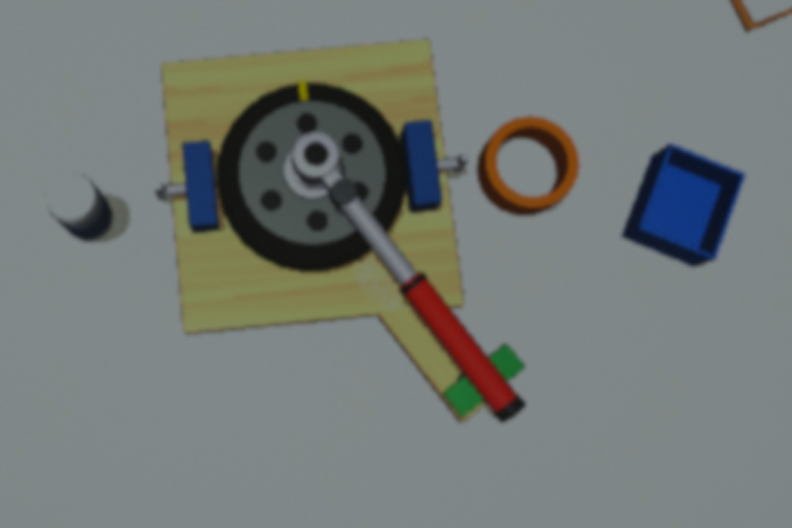

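The handle lies across the middle of the green pad (487,377), straight. The yellow mark is at (297.7,141.4) against (298,141.2) at the start, and the other objects haven't moved.

```bash
python3 -c "
from rig import *
job_done()"
```

```text
the job is handed in; nothing more can be done
```

The nut is tight, the wrench clicked, and the handle is back over its green rest. I handed the job in at about 25 s of the 51 s allowed; the rig reports no verdict.

- **Tightening:** I put the open fingers on both sides of the grip and pushed clockwise with one of them. The push rose sharply to about 10.5 N, then stayed level (9.9–10.8 N) while the hinge folded. I estimate 0.075 to 0.1 rad of fold from the tool's travel; the top picture also shows the bend. I held it there for about 0.25 s, then backed off, and no reading came near the 19 N slip limit.
- **Return:** I closed the fingers lightly (6 N), swung the handle back to the rest, let go, and moved the arm clear.
- **Last checks:**
  - From above, the handle lies across the middle of the pad and is straight.
  - The yellow mark is within about 0.3 px of its starting place (under 1 mm).
  - The can, tape and bin show no visible movement.
  - The tool reads no contact force.

No check failed or disagreed, but I did not measure the fold angle directly.

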